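# Open the praline chest for the counter display

## Robot

A 6-joint arm with a two-finger parallel gripper is mounted at the origin on a cart in front of the work surface, level with it; the furniture and walls round the work are solid. World frame = base frame: x ahead of the robot, y to its left, z up, the work surface at z = 0. Lengths are in m, angles in rad, forces in N, time in s.
With the tool pointing down it reaches from about 0.3 to 0.75 m from the base axis. Payload 8.5 kg.
Tool frame: the origin (TCP) lies between the finger pads; the fingertips stand 8 mm ahead of it and the grasp point (between the pads) lies 11 mm behind it; z points along the fingers, y is the line along which they close (so a half turn about z gives the same grasp; the last joint's range is limited). The gripper opens to 85 mm and grips with 20 to 120 N. Pads are 22 mm wide; open, the fingers measure 114 mm over their backs; the gripper's body (76 mm by 85 mm) begins 54 mm behind the grasp point. The pads swing forward as they close: fully open they stand 13 mm farther back than shut.
Start: joints at [0.899, 0.381, 1.297, -0, 1.464, -0.215], TCP at [0.243, 0.494, 0.239] pointing down, gripper open.
Joint ranges: [-3.11, 3.11], [-0.89, 2.33], [0.22, 2.48], [-1.42, 4.56], [0.17, 2.85], [-2.88, 2.88]. Speed limits (rad/s): [2.39, 2.39, 3.14, 3.14, 3.14, 3.14].

## Interface

Orientations are given as a unit quaternion [w, x, y, z].
In Python, from plant import arm gives the robot as it stands.
- The arm moves only by the tool carry_out, never from a script. Its argument "steps" is a list of rows, each an object with "angular": the turn, a rotation vector about the world's x, y, z in rad, a list of three; "travel": the shift along the world's x, y, z in m, a list of three; "hand": the finger opening in m, from 0 to 0.0854. A call has 1 to 12 rows; each row shifts and turns the commanded pose from where the row before left it; what a row does not reach is not made up. A row lasts 1/12 s, in which the tool goes at most 41.7 mm and 7.16 degrees, less where a joint would pass 70% of its speed; a pose out of reach is approached as far as the arm can. A call with a gripper value outside its range is refused whole. The fingers move at their own pace and stop on an object; "force" is the grip in N (left out, the last holds). Time passes only in rows, so rows that do not move let the fingers close. It gives the time, the measured TCP pose, the force, the opening and the grip force at its end, in the units of the state.
- arm.observe(): the state, without advancing time (a new reading comes with each control period).
- arm.camera(name): name is "scene" or "top"; returns (picture, depth): 400x640x3 uint8, blue, green, red; 400x640 float32, m along the optical axis (not along the pixel's ray), 0 where there is no reading.
- arm.camera_model(name): a dict with "camera_matrix" (3x3 intrinsics, pixels), "position" and "orientation" of the camera in the world. Camera axes: x right, y down, z forward; pixel columns grow to the right and rows downward; lengths in m; the calibration is good to about 2 mm. A picture is of the moment at which its call begins. camera_model takes no time and is no camera call.
- arm.finish_job(): hands the job in; it is judged then, once.
The state is a dict: "t": time; "qpos": joint angles; "joint_vel": joint speeds; "effort": joint torques, N m; "ee_pos": TCP position; "tcp_rot": TCP orientation; "wrist_force": force on the tool from outside, world axes, zero at the start; "torque": the same for the moment, N m; "gripper_width": finger opening in m; "gripper_force": force on a finger pad.
Only numpy, scipy, OpenCV 4.12 (cv2) and the standard library are available. Lean on these libraries where they do the work, as an engineer would, in place of code of your own. Each camera call takes 0.05 s, during which the arm holds its last target. There are 200 camera calls.

## Task

Open the praline chest for the customers. First slide the sweet jar, which stands in the way right behind the chest, sideways along the counter until it is completely past the end of the chest and close beside the price card (no more than a finger's breadth or so away); then put a fingertip under the brass tab of the chest's domed lid and swing the lid up and over until it falls back and stays open by its own weight. Only push and touch, gently, and never pinch or lift anything: the jar stays standing on the counter, the lid must not hit it, and the card, the chest and the other goods stay where they are.

Things in the scene. Friction and masses are not known exactly. Their poses are not given: they have to be found in the camera images.
- chest: Dark red domed chocolate chest filled with pralines, 115 deep (x) x 156 wide (y) x 113 mm high with its lid shut; about 1.9 kg, not fixed. Origin: centre of its underside; x points from its front (robot side) to its back, y to its left seen from the front, z up. The lower part is 58 mm high, front wall at x = -58 mm, back wall at x = +57 mm.
- chest_lid (a joint): Angle of the chest's hollow domed lid: 0 shut, grows as its front edge goes up and over to the back; stop at 1.745 rad. Lid 0.11 kg, free but damped hinge. It balances at about 1.17 rad: let go below 1.0 it falls shut, let go beyond 1.4 it sinks back in some 1 to 3 s onto the stop and stays.
- lid_hinge (a point): Middle of the lid's hinge line, at the chest's (60, 0, 58) mm; the hinge axis runs along the chest's y. Fully open, the lid overhangs up to 65 mm behind this line, at heights above 60 mm, where it would hit the jar.
- tab_lip (a point): Middle of the lower front edge of the brass thumb tab (moves with the lid; lid shut: at the chest's (-75, 0, 61) mm). The tab is a lip 34 mm wide (chest y), 4 mm thick, sticking out 16 mm from the middle of the lid's front edge; the space below it is free down to the counter, so a fingertip fits under it from the front.
- jar: Clear glass sweet jar with a dark cap, round, 65 mm across, 100 mm high, 0.25 kg, loose, standing behind the chest. Origin: centre of its underside, z up. Slides when pushed near its foot; tips when pushed high (a gripper held upright may meet its cap first: lean the tool back).
- price_card: Small standing price card of wood, 28 mm deep (x) by 72 mm wide (y), 53 mm high, light and loose; it stands behind and to one side of the chest (left in some starts, right in others) in about the same row as the jar. Origin: centre of its underside.
- ballotin: White gift box with a red ribbon bow, 52 x 65 x 72 mm, loose; it stands on the other side from the price card. Origin: centre of its underside.
- tin: Round dark-blue sweet tin with a gold lid, 63 mm across, 36 mm high, loose, left of and nearer than the chest; stays where it is. Origin: centre of its underside.
- spool: Ribbon spool with white flanges lying flat, 57 mm across, 20 mm high, loose, in front of and left of the chest; stays where it is. Origin: centre of its underside.
Mind the look-alikes: they are no part of the job. Leave any orange or turquoise look-alike of the jar alone.

How it is judged:
By the outcome, as a careful person would: the job done as asked, in the order asked, and still so for the second after the job is handed in, with the robot touching nothing.
It also fails if it takes over 51 s, if anything falls off the work surface, if the arm or the gripper's body presses on something with over 40 N, if the wrist force passes 120 N, or if a joint passes its speed limit or range.

## Working session

There is one attempt and no reset: what is moved stays moved. The work goes in short steps, Python scripts to look and compute and a tool call to move; the robot and the scene stay as the last step left them, time stands still between calls to the robot, and variables do not carry over. Pictures are saved under pics/ and viewed, at most 10 in all, crops included, and the job is handed in when it is done.

Besides the shell and the picture viewer there is one more tool, called after "Call:" by a JSON object that holds its "name" and its "arguments", one argument or row to a line. carry_out: Moves the arm, as the interface text tells. Its arguments: {"type":"object","properties":{"steps":{"type":"array"},"force":{"type":"number"}},"required":["steps"]}

```bash
mkdir -p pics; ls
cat > h.py <<'E'
from plant import arm
import numpy as np, cv2
from scipy.spatial.transform import Rotation as R
def cam(n):
    p,d=arm.camera(n); m=arm.camera_model(n); return p,d,m
def cloud(d,m):
    K=np.array(m["camera_matrix"]); v,u=np.mgrid[:d.shape[0],:d.shape[1]]
    P=np.stack([(u-K[0,2])/K[0,0]*d,(v-K[1,2])/K[1,1]*d,d],-1)
    q=m["orientation"]; r=R.from_quat([q[1],q[2],q[3],q[0]])
    W=r.apply(P.reshape(-1,3)).reshape(P.shape)+np.array(m["position"]); W[d==0]=np.nan
    return W
E
python3 - <<'E'
from h import *
for n in("scene","top"):
    p,d,m=cam(n); cv2.imwrite(f"pics/{n}0.png",p); np.savez(f"{n}0.npz",W=cloud(d,m),p=p); print(n,m)
print(arm.observe())
E
```

```text
pics
scene {'camera_matrix': array([[505.47521652,   0.        , 326.27013607],
       [  0.        , 505.47521652, 203.95330394],
       [  0.        ,   0.        ,   1.        ]]), 'position': array([ 0.07932369, -0.3661616 ,  0.85601853]), 'orientation': array([-0.36360533,  0.88955044, -0.2527396 ,  0.11231154])}
top {'camera_matrix': array([[365.42940297,   0.        , 325.8657253 ],
       [  0.        , 365.42940297, 198.54786031],
       [  0.        ,   0.        ,   1.        ]]), 'position': array([0.40209342, 0.26205737, 0.90442585]), 'orientation': array([-0.04958308,  0.71262078, -0.69852315,  0.04217275])}
{'t': 0.1, 'qpos': array([ 8.98699455e-01,  3.81129828e-01,  1.29815062e+00,  1.47345017e-05,
        1.46357779e+00, -2.15281857e-01]), 'joint_vel': array([ 9.74929648e-04, -2.98690873e-03, -2.65936341e-03, -5.64450853e-04,
        6.87382103e-04,  6.77411373e-05]), 'effort': array([ 3.86817235e-03, -4.49219799e+01, -2.31659514e+01, -1.92430925e-04,
        3.64293206e-03,  4.23604899e-05]), 'ee_pos': array([0.24243679, 0.49341608, 0.23878444]), 'tcp_rot': array([-2.78255702e-04,  2.26427406e-01,  9.74027838e-01, -5.68374964e-04]), 'wrist_force': array([ 0.10534577, -0.32311798, -0.53164948]), 'torque': array([-0.00888653,  0.00685555, -0.0330204 ]), 'gripper_force': 0.0, 'gripper_width': 0.08532327044230663}
```

View pics/scene0.png

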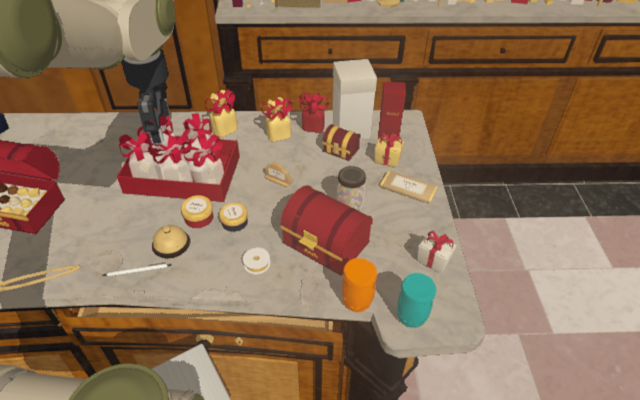

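View pics/top0.png

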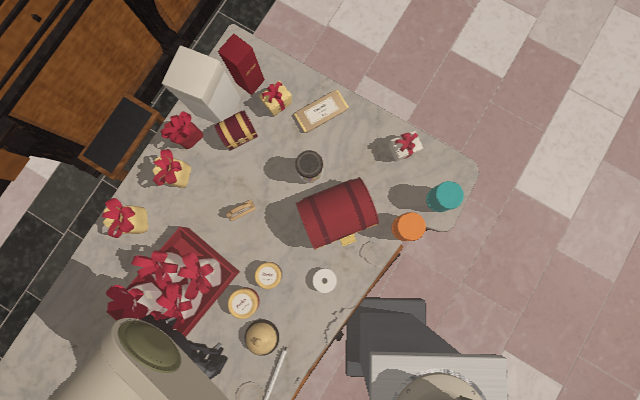

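Scene view: chest around (325,228) with its tab at (308,241), jar at (350,188), price card at (278,175). Top view: chest (337,213), tab (348,240), jar cap (309,163), card (240,210) to the left, orange and turquoise look-alikes to the right.

Run:
```python
from h import *
T=np.load("top0.npz");S=np.load("scene0.npz")
np.set_printoptions(precision=4,suppress=True)
def reg(D,u0,u1,v0,v1,zl,zh,name):
    W=D["W"][v0:v1,u0:u1].reshape(-1,3); W=W[(W[:,2]>zl)&(W[:,2]<zh)]
    r=cv2.minAreaRect(W[:,:2].astype(np.float32)*1000)
    print(name,len(W),"mean",W.mean(0),"rect",np.round(r[0]),np.round(r[1]),round(r[2],1),"zmax",W[:,2].max())
    return W
# ground check
print("ground",np.nanmedian(T["W"][285:300,300:310,2]),np.nanmedian(S["W"][225:235,410:415,2]))
reg(T,285,390,170,260,.03,.13,"chest top"); reg(S,270,380,180,275,.02,.13,"chest scene")
p=T["p"].astype(int);W=T["W"]
for n,D,(u0,u1,v0,v1) in(("T",T,(330,365,225,255)),("S",S,(290,325,225,260))):
    h=cv2.cvtColor(D["p"],cv2.COLOR_BGR2HSV)[v0:v1,u0:u1]; w=D["W"][v0:v1,u0:u1]
    m=(h[...,0]>15)&(h[...,0]<35)&(h[...,1]>110)&(h[...,2]>110)&(w[...,2]>.045)
    print("tab",n,m.sum(),w[m].mean(0),cv2.minAreaRect(w[m][:,:2].astype(np.float32)*1000))
reg(T,290,327,145,182,.085,.12,"jar top"); reg(S,330,372,160,188,.085,.12,"jar S")
reg(T,222,262,198,224,.03,.07,"card top"); reg(S,258,298,158,192,.02,.07,"card S")
reg(T,385,430,125,165,.02,.1,"ballotin");reg(T,305,342,265,297,.008,.05,"spool")
reg(T,250,285,258,292,.015,.06,"tin?")
reg(T,392,428,208,242,.03,.15,"orange")
reg(T,215,262,108,155,.03,.1,"small chest")
reg(T,290,350,88,135,.005,.1,"box")
```

```text
ground -0.003456701612044144 -0.0036341784740897
chest top 4073 mean [0.4811 0.2501 0.0979] rect [501. 257.] [198. 159.] 23.2 zmax 0.11654932409148433
chest scene 5937 mean [0.4722 0.2215 0.084 ] rect [465. 225.] [281. 195.] 55.9 zmax 0.11710345568017677
tab T 108 [0.4182 0.2207 0.0666] ((418.2034606933594, 220.900390625), (17.10261344909668, 31.748598098754883), 22.77198028564453)
tab S 253 [0.4196 0.2234 0.0646] ((414.3652038574219, 229.02297973632812), (21.50136947631836, 89.79701232910156), 21.599178314208984)
jar top 617 mean [0.5855 0.3125 0.0994] rect [586. 312.] [62. 61.] 0.7 zmax 0.10354312341067395
jar S 506 mean [0.5828 0.3068 0.099 ] rect [584. 310.] [61. 61.] 56.3 zmax 0.10484950243817392
card top 123 mean [0.4847 0.4812 0.0425] rect [485. 483.] [10. 63.] 28.2 zmax 0.0561905728023393
card S 228 mean [0.4834 0.4772 0.0355] rect [483. 479.] [13. 68.] 29.0 zmax 0.05604833540596288
ballotin 625 mean [0.6456 0.0855 0.0556] rect [649.  83.] [51. 65.] 24.0 zmax 0.07356362542568073
spool 430 mean [0.3216 0.2732 0.0191] rect [321. 274.] [54. 55.] 0.4 zmax 0.023494648877444457
tin? 584 mean [0.332  0.4063 0.0345] rect [325. 408.] [62. 77.] 74.2 zmax 0.038880727589524655
orange 776 mean [0.449  0.0884 0.0931] rect [450.  84.] [62. 62.] 0.5 zmax 0.1049920916181507
small chest 1054 mean [0.6842 0.5016 0.0554] rect [695. 506.] [88. 82.] 28.6 zmax 0.09950962789598217
box 1157 mean [0.7448 0.2917 0.0102] rect [758. 298.] [ 90. 130.] 30.5 zmax 0.04988200170498713
```

Run:
```python
import cv2
a=cv2.imread("pics/scene0.png")[130:290,230:400]; b=cv2.imread("pics/top0.png")[130:290,210:400]
a=cv2.resize(a,None,fx=2.3,fy=3.0*2.3/3,interpolation=3); b=cv2.resize(b,None,fx=2.1,fy=2.3,interpolation=3)
cv2.imwrite("pics/crop0.png",cv2.hconcat([a,b]))
```

```text
(no output)
```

View pics/crop0.png

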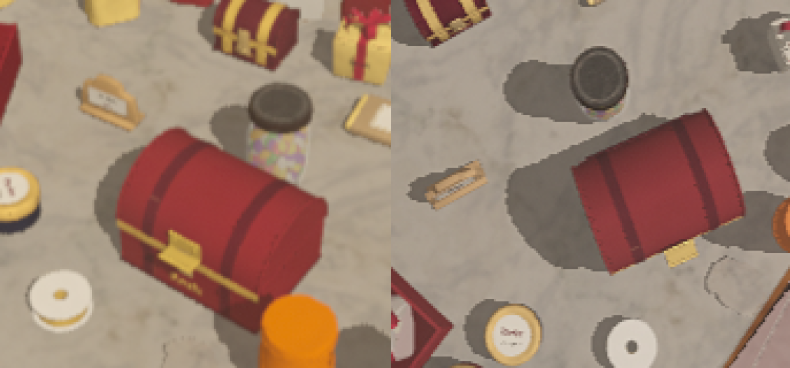

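Call:
{"name": "carry_out", "arguments": {
  "steps": [
    {"travel":[0.0154,-0.01,0],"angular":[0,0,-0.0586],"hand":0.035},
    {"travel":[0.0154,-0.01,0],"angular":[0,0,-0.0586],"hand":0.035},
    {"travel":[0.0154,-0.01,0],"angular":[0,0,-0.0586],"hand":0.035},
    {"travel":[0.0154,-0.01,0],"angular":[0,0,-0.0586],"hand":0.035},
    {"travel":[0.0154,-0.01,0],"angular":[0,0,-0.0586],"hand":0.035},
    {"travel":[0.0154,-0.01,0],"angular":[0,0,-0.0586],"hand":0.035},
    {"travel":[0.0154,-0.01,0],"angular":[0,0,-0.0586],"hand":0.035},
    {"travel":[0.0154,-0.01,0],"angular":[0,0,-0.0586],"hand":0.035},
    {"travel":[0.0154,-0.01,0],"angular":[0,0,-0.0586],"hand":0.035},
    {"travel":[0.0154,-0.01,0],"angular":[0,0,-0.0586],"hand":0.035},
    {"travel":[0.0154,-0.01,0],"angular":[0,0,-0.0586],"hand":0.035},
    {"travel":[0.0154,-0.01,0],"angular":[0,0,-0.0586],"hand":0.035}
  ]
}}

```text
t: 1.1
ee_pos: [0.428, 0.3729, 0.239]
tcp_rot: [-0.0, 0.549, 0.836, -0.0]
wrist_force: [1.2, -0.1, -0.9]
gripper_width: 0.0352
gripper_force: 0.0
```

Call:
{"name": "carry_out", "arguments": {
  "steps": [
    {"travel":[0.0154,-0.01,0],"angular":[0.0466,0.0203,0],"hand":0.035},
    {"travel":[0.0154,-0.01,0],"angular":[0.0466,0.0203,0],"hand":0.035},
    {"travel":[0.0154,-0.01,0],"angular":[0.0466,0.0203,0],"hand":0.035},
    {"travel":[0.0154,-0.01,0],"angular":[0.0466,0.0203,0],"hand":0.035},
    {"travel":[0.0154,-0.01,0],"angular":[0.0466,0.0203,0],"hand":0.035},
    {"travel":[0.0154,-0.01,0],"angular":[0.0466,0.0203,0],"hand":0.035},
    {"travel":[0.0154,-0.01,0],"angular":[0.0466,0.0203,0],"hand":0.035},
    {"travel":[0.0154,-0.01,0],"angular":[0.0466,0.0203,0],"hand":0.035},
    {"travel":[0.0154,-0.01,0],"angular":[0.0466,0.0203,0],"hand":0.035},
    {"travel":[0.0154,-0.01,0],"angular":[0.0466,0.0203,0],"hand":0.035},
    {"travel":[0.0154,-0.01,0],"angular":[0.0466,0.0203,0],"hand":0.035},
    {"travel":[0.0154,-0.01,0],"angular":[0.0466,0.0203,0],"hand":0.035}
  ]
}}

```text
t: 2.1
ee_pos: [0.6128, 0.2529, 0.239]
tcp_rot: [-0.252, 0.523, 0.797, 0.165]
wrist_force: [0.7, -0.0, -0.1]
gripper_width: 0.0352
gripper_force: 0.0
```

Call:
{"name": "carry_out", "arguments": {
  "steps": [
    {"travel":[0,0,-0.02],"angular":[0,0,0],"hand":0.035},
    {"travel":[0,0,-0.02],"angular":[0,0,0],"hand":0.035},
    {"travel":[0,0,-0.02],"angular":[0,0,0],"hand":0.035},
    {"travel":[0,0,-0.02],"angular":[0,0,0],"hand":0.035},
    {"travel":[0,0,-0.02],"angular":[0,0,0],"hand":0.035},
    {"travel":[0,0,-0.02],"angular":[0,0,0],"hand":0.035},
    {"travel":[0,0,-0.02],"angular":[0,0,0],"hand":0.035},
    {"travel":[0,0,-0.02],"angular":[0,0,0],"hand":0.035}
  ]
}}

```text
t: 2.77
ee_pos: [0.6119, 0.2535, 0.0779]
tcp_rot: [-0.251, 0.523, 0.798, 0.164]
wrist_force: [1.3, 0.1, -1.6]
gripper_width: 0.0353
gripper_force: 0.0
```

Run:
```python
from h import *
a,_,_=cam("scene"); b,_,_=cam("top")
a=cv2.resize(a[100:290,230:420],None,fx=2,fy=2,interpolation=3); b=cv2.resize(b[80:270,210:400],None,fx=2,fy=2,interpolation=3)
cv2.imwrite("pics/c1.png",cv2.hconcat([a,b]))
```

```text
(no output)
```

View pics/c1.png

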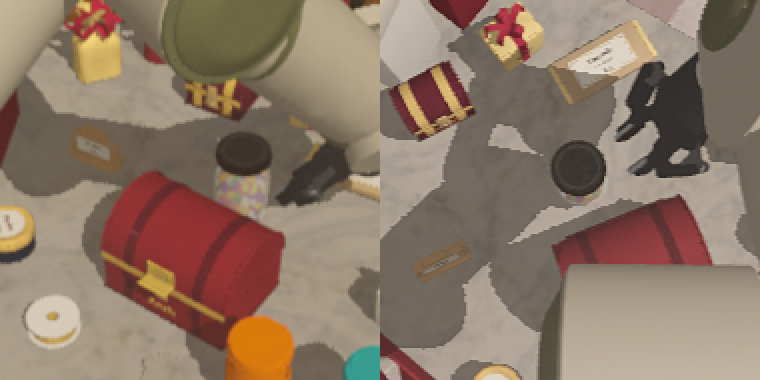

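The pictures show both fingertips (top crop about (630,150)) to the right of the jar (578,167), clear of it and of the chest. The push line towards the card at (443,260) passes through the jar.

Call:
{"name": "carry_out", "arguments": {
  "steps": [
    {"travel":[0,0,-0.015],"angular":[0,0,0],"hand":0.035},
    {"travel":[0,0,-0.015],"angular":[0,0,0],"hand":0.035},
    {"travel":[0,0,-0.015],"angular":[0,0,0],"hand":0.035},
    {"travel":[0,0,-0.01],"angular":[0,0,0],"hand":0.035},
    {"travel":[0,0,-0.005],"angular":[0,0,0],"hand":0.035},
    {"travel":[-0.002,0.0046,0],"angular":[0,0,0],"hand":0.035},
    {"travel":[-0.002,0.0046,0],"angular":[0,0,0],"hand":0.035},
    {"travel":[-0.002,0.0046,0],"angular":[0,0,0],"hand":0.035},
    {"travel":[-0.0012,0.0027,0],"angular":[0,0,0],"hand":0.035},
    {"travel":[-0.0012,0.0027,0],"angular":[0,0,0],"hand":0.035},
    {"travel":[-0.0012,0.0027,0],"angular":[0,0,0],"hand":0.035},
    {"travel":[-0.0012,0.0027,0],"angular":[0,0,0],"hand":0.035}
  ]
}}

```text
t: 3.87
ee_pos: [0.6013, 0.2785, 0.0196]
tcp_rot: [-0.251, 0.523, 0.798, 0.165]
wrist_force: [-0.2, 0.3, 0.5]
gripper_width: 0.0352
gripper_force: 0.0
```

Call:
{"name": "carry_out", "arguments": {
  "steps": [
    {"travel":[-0.0016,0.0037,0],"angular":[0,0,0],"hand":0.035},
    {"travel":[-0.0016,0.0037,0],"angular":[0,0,0],"hand":0.035},
    {"travel":[-0.0016,0.0037,0],"angular":[0,0,0],"hand":0.035},
    {"travel":[-0.0016,0.0037,0],"angular":[0,0,0],"hand":0.035},
    {"travel":[-0.0016,0.0037,0],"angular":[0,0,0],"hand":0.035},
    {"travel":[-0.0016,0.0037,0],"angular":[0,0,0],"hand":0.035},
    {"travel":[-0.0016,0.0037,0],"angular":[0,0,0],"hand":0.035},
    {"travel":[-0.0016,0.0037,0],"angular":[0,0,0],"hand":0.035},
    {"travel":[-0.0016,0.0037,0],"angular":[0,0,0],"hand":0.035},
    {"travel":[-0.0016,0.0037,0],"angular":[0,0,0],"hand":0.035},
    {"travel":[-0.0016,0.0037,0],"angular":[0,0,0],"hand":0.035},
    {"travel":[-0.0016,0.0037,0],"angular":[0,0,0],"hand":0.035}
  ]
}}

```text
t: 4.87
ee_pos: [0.582, 0.323, 0.0194]
tcp_rot: [-0.251, 0.523, 0.798, 0.165]
wrist_force: [1.6, -1.7, 1.2]
gripper_width: 0.0349
gripper_force: 0.9
```

```bash
cat > jar.py <<'E'
from h import *
np.set_printoptions(precision=4,suppress=True)
C=np.array([.480,.249]);a=np.radians(23.5)
def ch(xy): return (np.asarray(xy)-C)@np.array([[np.cos(a),-np.sin(a)],[np.sin(a),np.cos(a)]])
def jar():
    for n in("top","scene"):
        p,d,m=cam(n); W=cloud(d,m); q=ch(W[...,:2]); z=W[...,2]; g=p.astype(int)
        M=(z>.088)&(z<.108)&(q[...,0]>.075)&(q[...,0]<.175)&(q[...,1]>-.05)&(q[...,1]<.2)
        M=M.astype(np.uint8); k,l,s,_=cv2.connectedComponentsWithStats(M)
        for i in range(1,k):
            if s[i,4]>150:
                w=W[l==i]; (c,r)=cv2.minEnclosingCircle(w[:,:2].astype(np.float32)*1000); c=np.array(c)/1000
                print(n,"jar?",s[i,4],c,"r",r,"chest",ch(c),"z",w[:,2].max())
        M=(z>.03)&(z<.06)&(q[...,0]>.05)&(q[...,0]<.15)&(q[...,1]>.165)&(q[...,1]<.27)
        w=W[M]; rc=cv2.minAreaRect(w[:,:2].astype(np.float32)*1000); print(n,"card",M.sum(),rc,ch(np.array(rc[0])/1000), "corners ch",ch(cv2.boxPoints(rc)/1000).tolist())
    o=arm.observe(); print("tcp ch",ch(o["ee_pos"][:2]),o["wrist_force"])
    return p
E
python3 - <<'E'
from jar import *
jar()
E
```

```text
top jar? 238 [0.6024 0.2804] r 51.018550872802734 chest [ 0.1248 -0.02  ] z 0.10798923663915172
top jar? 611 [0.5685 0.3525] r 31.606142044067383 chest [0.1224 0.0597] z 0.10530135951398223
top card 127 ((485.1186218261719, 481.8184509277344), (9.076116561889648, 63.743927001953125), 27.747276306152344) [0.0975 0.2115] corners ch [[0.090644143331836, 0.24291578520141066], [0.09536509977154237, 0.17934693409632022], [0.10441627768223624, 0.1800191181080727], [0.09969536045669818, 0.24358798466003484]]
scene jar? 487 [0.5669 0.3543] r 34.58229446411133 chest [0.1217 0.0619] z 0.10369710919135877
scene card 157 ((483.7153625488281, 479.6250915527344), (12.896240234375, 67.24063110351562), 29.451557159423828) [0.0954 0.21  ] corners ch [[0.08546934686879193, 0.242786045830722], [0.09244141712101778, 0.17590787664828472], [0.1052681692334296, 0.17724507941128345], [0.09829611086485206, 0.2441232759242407]]
tcp ch [0.1229 0.0276] [0.4806 0.7934 0.0315]
```

Call:
{"name": "carry_out", "arguments": {
  "steps": [
    {"travel":[-0.0016,0.0037,0],"angular":[0,0,0],"hand":0.035},
    {"travel":[-0.0016,0.0037,0],"angular":[0,0,0],"hand":0.035},
    {"travel":[-0.0016,0.0037,0],"angular":[0,0,0],"hand":0.035},
    {"travel":[-0.0016,0.0037,0],"angular":[0,0,0],"hand":0.035},
    {"travel":[-0.0016,0.0037,0],"angular":[0,0,0],"hand":0.035},
    {"travel":[-0.0016,0.0037,0],"angular":[0,0,0],"hand":0.035},
    {"travel":[-0.0016,0.0037,0],"angular":[0,0,0],"hand":0.035},
    {"travel":[-0.0016,0.0037,0],"angular":[0,0,0],"hand":0.035},
    {"travel":[-0.0016,0.0037,0],"angular":[0,0,0],"hand":0.035},
    {"travel":[-0.0016,0.0037,0],"angular":[0,0,0],"hand":0.035},
    {"travel":[-0.0016,0.0037,0],"angular":[0,0,0],"hand":0.035},
    {"travel":[-0.0016,0.0037,0],"angular":[0,0,0],"hand":0.035}
  ]
}}

```text
t: 5.97
ee_pos: [0.5628, 0.3673, 0.0193]
tcp_rot: [-0.251, 0.523, 0.798, 0.165]
wrist_force: [0.4, -1.9, 1.6]
gripper_width: 0.0351
gripper_force: 0.8
```

Call:
{"name": "carry_out", "arguments": {
  "steps": [
    {"travel":[-0.0016,0.0037,0],"angular":[0,0,0],"hand":0.035},
    {"travel":[-0.0016,0.0037,0],"angular":[0,0,0],"hand":0.035},
    {"travel":[-0.0016,0.0037,0],"angular":[0,0,0],"hand":0.035},
    {"travel":[-0.0012,0.0027,0],"angular":[0,0,0],"hand":0.035},
    {"travel":[-0.0008,0.0018,0],"angular":[0,0,0],"hand":0.035},
    {"travel":[-0.0004,0.001,0],"angular":[0,0,0],"hand":0.035},
    {"travel":[0,0,0],"angular":[0,0,0],"hand":0.035}
  ]
}}

```text
t: 6.55
ee_pos: [0.5556, 0.3838, 0.0193]
tcp_rot: [-0.251, 0.523, 0.798, 0.165]
wrist_force: [0.3, -0.1, -0.0]
gripper_width: 0.0347
gripper_force: 0.3
```

Run:
```python
from jar import *
p=jar()
```

```text
top jar? 193 [0.5769 0.3397] r 50.29480743408203 chest [0.1251 0.0445] z 0.10794012593654834
top jar? 629 [0.5422 0.4146] r 31.995088577270508 chest [0.1231 0.1271] z 0.10443615409521123
top card 123 ((485.0929260253906, 482.3025207519531), (9.220677375793457, 63.5507926940918), 27.7928524017334) [0.0977 0.2119] corners ch [[0.09072374529989177, 0.24326276100781333], [0.09548078214596278, 0.17989026904010663], [0.10467557088235743, 0.18058047353673], [0.09991859701775131, 0.24395303561234838]]
scene jar? 460 [0.5403 0.4123] r 33.39188003540039 chest [0.1204 0.1257] z 0.10384205291514514
scene card 151 ((483.3252868652344, 479.9579162597656), (11.189163208007812, 64.6766357421875), 29.18170166015625) [0.0951 0.2105] corners ch [[0.08637509085731573, 0.24210188288671763], [0.09277821438139938, 0.17774301140436571], [0.10391236084706759, 0.17885077154811652], [0.09750926465350393, 0.24320963114682012]]
tcp ch [0.1231 0.0933] [-0.522  -0.3801  0.7137]
```

Call:
{"name": "carry_out", "arguments": {
  "steps": [
    {"travel":[-0.0008,0.0018,0],"angular":[0,0,0],"hand":0.035},
    {"travel":[-0.0008,0.0018,0],"angular":[0,0,0],"hand":0.035},
    {"travel":[-0.0008,0.0018,0],"angular":[0,0,0],"hand":0.035},
    {"travel":[-0.0008,0.0018,0],"angular":[0,0,0],"hand":0.035},
    {"travel":[-0.0006,0.0014,0],"angular":[0,0,0],"hand":0.035},
    {"travel":[-0.0004,0.0009,0],"angular":[0,0,0],"hand":0.035},
    {"travel":[0,0,0],"angular":[0,0,0],"hand":0.035}
  ]
}}

```text
t: 7.23
ee_pos: [0.5514, 0.3933, 0.0193]
tcp_rot: [-0.251, 0.523, 0.798, 0.165]
wrist_force: [-0.2, -1.4, -0.7]
gripper_width: 0.035
gripper_force: 0.4
```

Run:
```python
from jar import *
p=jar()
```

```text
top jar? 169 [0.5735 0.3484] r 49.958412170410156 chest [0.1253 0.0539] z 0.10767349373773605
top jar? 629 [0.5384 0.4239] r 31.62592887878418 chest [0.1233 0.1371] z 0.10477065891582826
top card 126 ((484.9128112792969, 482.3054504394531), (8.97928237915039, 63.92146682739258), 27.88593292236328) [0.0975 0.212 ] corners ch [[0.09061502142879198, 0.24351997048795962], [0.09550337498323036, 0.17978564967011165], [0.10445631560440244, 0.1804723404871102], [0.09956797749683573, 0.24420662209078986]]
scene jar? 461 [0.5387 0.4214] r 33.43802261352539 chest [0.1225 0.1347] z 0.1041827304277253
scene card 157 ((484.3686828613281, 479.2690124511719), (12.160696983337402, 66.06451416015625), 28.669551849365234) [0.0958 0.2094] corners ch [[0.08679399052115755, 0.2417785702186997], [0.09274660559854322, 0.17598277208433197], [0.10485781779257565, 0.17707847745565916], [0.09890520271518997, 0.2428742755900269]]
tcp ch [0.1231 0.1038] [ 0.3873 -0.9307  0.5098]
```

Call:
{"name": "carry_out", "arguments": {
  "steps": [
    {"travel":[0.004,-0.0092,0],"angular":[0,0,0],"hand":0.035},
    {"travel":[0.004,-0.0092,0],"angular":[0,0,0],"hand":0.035},
    {"travel":[0.004,-0.0092,0],"angular":[0,0,0],"hand":0.035},
    {"travel":[0.004,-0.0092,0.01],"angular":[0,0,0],"hand":0.035},
    {"travel":[0,0,0.03],"angular":[0,0,0],"hand":0.035},
    {"travel":[0,0,0.03],"angular":[0,0,0],"hand":0.035},
    {"travel":[0,0,0.03],"angular":[0,0,0],"hand":0.02},
    {"travel":[0,0,0.03],"angular":[-0.0933,-0.0407,0],"hand":0},
    {"travel":[0,0,0.03],"angular":[-0.0933,-0.0407,0],"hand":0},
    {"travel":[0,0,0.03],"angular":[-0.0933,-0.0407,0],"hand":0},
    {"travel":[0,0,0.03],"angular":[-0.0933,-0.0407,0],"hand":0},
    {"travel":[0,0,0],"angular":[-0.0933,-0.0407,0],"hand":0}
  ]
}}

```text
t: 8.33
ee_pos: [0.5695, 0.3557, 0.2482]
tcp_rot: [-0.036, 0.548, 0.835, 0.032]
wrist_force: [0.6, 0.4, 1.7]
gripper_width: -0.0001
gripper_force: 0.0
```

Run:
```python
from jar import *
o=arm.observe(); print(o["qpos"],o["ee_pos"],ch(o["ee_pos"][:2]))
q=o["tcp_rot"]; print(R.from_quat([q[1],q[2],q[3],q[0]]).as_matrix())
# chest edge yaw check from first top image
T=np.load("top0.npz"); W=T["W"]; p=T["p"].astype(int)
w=W[170:260,285:390]; c=p[170:260,285:390]
m=(w[...,2]>.03)&(w[...,2]<.13)&(c[...,2]>c[...,1]+40)
x=w[m]; r=cv2.minAreaRect(x[:,:2].astype(np.float32)*1000); print(r)
```

```text
[ 0.3461  0.5878  0.9193  0.0961  1.6264 -0.057 ] [0.5695 0.3557 0.2482] [0.1246 0.0622]
[[-0.3964  0.9177 -0.0252]
 [ 0.9131  0.3969  0.0928]
 [ 0.0951  0.0138 -0.9954]]
((498.569580078125, 254.77340698242188), (156.46473693847656, 157.9783172607422), 23.024839401245117)
```

Call:
{"name": "carry_out", "arguments": {
  "steps": [
    {"travel":[-0.017,-0.013,0],"angular":[-0.0933,-0.0407,0],"hand":0},
    {"travel":[-0.017,-0.013,0],"angular":[0,0,-0.12],"hand":0},
    {"travel":[-0.017,-0.013,0],"angular":[0,0,-0.12],"hand":0},
    {"travel":[-0.017,-0.013,0],"angular":[0,0,-0.12],"hand":0},
    {"travel":[-0.017,-0.013,0],"angular":[0,0,-0.12],"hand":0},
    {"travel":[-0.017,-0.013,0],"angular":[0,0,-0.12],"hand":0},
    {"travel":[-0.017,-0.013,0],"angular":[0,0,-0.12],"hand":0},
    {"travel":[-0.017,-0.013,0],"angular":[0,0,-0.12],"hand":0},
    {"travel":[-0.017,-0.013,0],"angular":[0,0,-0.12],"hand":0},
    {"travel":[-0.017,-0.013,0],"angular":[0,0,-0.12],"hand":0},
    {"travel":[-0.017,-0.013,0],"angular":[0,0,-0.12],"hand":0},
    {"travel":[-0.017,-0.013,0],"angular":[0,0,-0.12],"hand":0}
  ]
}}

```text
t: 9.33
ee_pos: [0.3628, 0.199, 0.24]
tcp_rot: [0.0, 0.947, 0.321, -0.0]
wrist_force: [-0.1, 0.0, 0.5]
gripper_width: 0.0002
gripper_force: 0.0
```

Call:
{"name": "carry_out", "arguments": {
  "steps": [
    {"travel":[0,0,0],"angular":[0,0,-0.12],"hand":0},
    {"travel":[0,0,0],"angular":[0,0,-0.12],"hand":0},
    {"travel":[0,0,0],"angular":[0,0,-0.011],"hand":0},
    {"travel":[0,0,0],"angular":[0.0426,-0.0978,0],"hand":0},
    {"travel":[0,0,0],"angular":[0.0426,-0.0978,0],"hand":0},
    {"travel":[0,0,0],"angular":[0.0426,-0.0978,0],"hand":0},
    {"travel":[0,0,0],"angular":[0.0426,-0.0978,0],"hand":0},
    {"travel":[0,0,0],"angular":[0.0426,-0.0978,0],"hand":0},
    {"travel":[0,0,0],"angular":[0.0426,-0.0978,0],"hand":0},
    {"travel":[0,0,0],"angular":[0.0426,-0.0978,0],"hand":0},
    {"travel":[0,0,0],"angular":[0.0426,-0.0978,0],"hand":0},
    {"travel":[0,0,0],"angular":[0.0426,-0.0978,0],"hand":0}
  ]
}}

```text
t: 10.33
ee_pos: [0.3626, 0.2053, 0.2397]
tcp_rot: [-0.092, 0.891, 0.193, 0.401]
wrist_force: [0.5, 0.0, 0.2]
gripper_width: -0.0003
gripper_force: 0.0
```

```bash
cat > st.py <<'E'
from jar import *
o=arm.observe(); print(o["t"],"q",o["qpos"],o["ee_pos"],ch(o["ee_pos"][:2]),o["wrist_force"])
q=o["tcp_rot"]; r=R.from_quat([q[1],q[2],q[3],q[0]]).as_matrix()
print("z axis chest",ch(r[:2,2]+C),r[2,2],"y axis chest",ch(r[:2,1]+C),r[2,1])
E
python3 st.py
```

```text
10.3333 q [ 0.0417 -0.111   2.1844  0.8681  0.3909  0.4827] [0.3626 0.2053 0.2397] [-0.125   0.0068] [0.4848 0.0101 0.1843]
z axis chest [0.7499 0.0221] -0.6611383022847862 y axis chest [ 0.0214 -0.9997] -0.009187767375321981
```

Call:
{"name": "carry_out", "arguments": {
  "steps": [
    {"travel":[0.0027,-0.0062,-0.01],"angular":[0,0,0],"hand":0},
    {"travel":[0,0,-0.015],"angular":[0,0,0],"hand":0},
    {"travel":[0,0,-0.015],"angular":[0,0,0],"hand":0},
    {"travel":[0,0,-0.015],"angular":[0,0,0],"hand":0},
    {"travel":[0,0,-0.015],"angular":[0,0,0],"hand":0},
    {"travel":[0,0,-0.015],"angular":[0,0,0],"hand":0},
    {"travel":[0,0,-0.015],"angular":[0,0,0],"hand":0},
    {"travel":[0,0,-0.015],"angular":[0,0,0],"hand":0},
    {"travel":[0,0,-0.015],"angular":[0,0,0],"hand":0},
    {"travel":[0,0,-0.015],"angular":[0,0,0],"hand":0},
    {"travel":[0,0,-0.015],"angular":[0,0,0],"hand":0},
    {"travel":[0,0,-0.015],"angular":[0,0,0],"hand":0}
  ]
}}

```text
t: 11.33
ee_pos: [0.3714, 0.2039, 0.0847]
tcp_rot: [-0.095, 0.891, 0.195, 0.399]
wrist_force: [1.1, 0.4, -0.1]
gripper_width: -0.0002
gripper_force: 0.0
```

```bash
python3 st.py
python3 - <<'E'
from h import *
a,_,_=cam("scene"); b,_,_=cam("top")
a=cv2.resize(a[130:300,220:400],None,fx=2.2,fy=2.2,interpolation=3); b=cv2.resize(b[130:300,220:400],None,fx=2.2,fy=2.2,interpolation=3)
cv2.imwrite("pics/c2.png",cv2.hconcat([a,b]))
E
```

```text
11.3333 q [ 0.0254  0.445   2.4792  2.6091  0.6525 -1.405 ] [0.3714 0.2039 0.0847] [-0.1175  0.0019] [ 1.0777  0.3802 -0.1365]
z axis chest [0.748  0.0297] -0.6630286257419477 y axis chest [ 0.0271 -0.9995] -0.014163780272545334
```

View pics/c2.png

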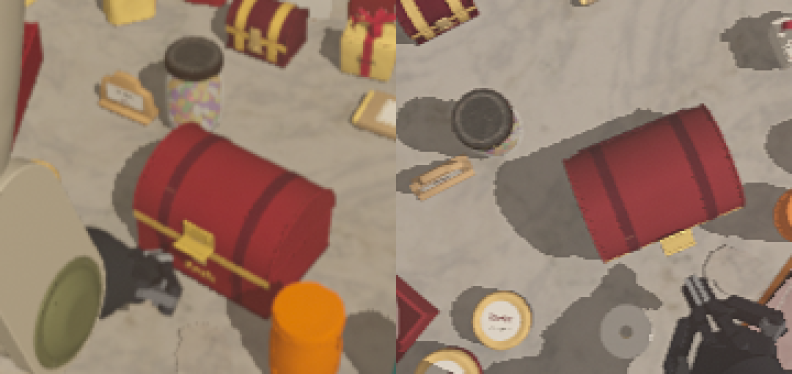

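Scene crop: closed fingertips at (170,290), in front of and below the tab (195,240). Jar (483,120) stands beside the card (443,178) in the top crop; the chest is unmoved.

Call:
{"name": "carry_out", "arguments": {
  "steps": [
    {"travel":[0.0065,0.002,0],"angular":[0,0,0],"hand":0},
    {"travel":[0.0065,0.002,0],"angular":[0,0,0],"hand":0},
    {"travel":[0.0065,0.002,0],"angular":[0,0,0],"hand":0},
    {"travel":[0,0,-0.008],"angular":[0,0,0],"hand":0},
    {"travel":[0,0,-0.008],"angular":[0,0,0],"hand":0},
    {"travel":[0,0,-0.008],"angular":[0,0,0],"hand":0},
    {"travel":[0,0,-0.008],"angular":[0,0,0],"hand":0},
    {"travel":[0,0,-0.008],"angular":[0,0,0],"hand":0},
    {"travel":[0,0,0],"angular":[0,0,0],"hand":0}
  ]
}}

```text
t: 12.18
ee_pos: [0.3905, 0.2109, 0.0448]
tcp_rot: [-0.097, 0.891, 0.194, 0.398]
wrist_force: [0.2, 0.7, 0.9]
gripper_width: 0.0004
gripper_force: 0.0
```

```bash
python3 st.py
```

```text
12.1833 q [ 0.0514  0.6234  2.4656  2.7197  0.7964 -1.5175] [0.3905 0.2109 0.0448] [-0.0973  0.0007] [0.1507 0.6631 0.9299]
z axis chest [0.747  0.0325] -0.6640615008464562 y axis chest [ 0.0272 -0.9995] -0.01833206950594385
```

Call:
{"name": "carry_out", "arguments": {
  "steps": [
    {"travel":[0.0042,0.0017,0],"angular":[0,0,0],"hand":0},
    {"travel":[0.0042,0.0017,0],"angular":[0,0,0],"hand":0},
    {"travel":[0.0042,0.0017,0],"angular":[0,0,0],"hand":0},
    {"travel":[0.0042,0.0017,0],"angular":[0,0,0],"hand":0},
    {"travel":[0,0,0],"angular":[0,0,0],"hand":0}
  ]
}}

```text
t: 12.6
ee_pos: [0.4077, 0.2179, 0.0459]
tcp_rot: [-0.097, 0.891, 0.194, 0.399]
wrist_force: [0.7, -0.6, -0.0]
gripper_width: -0.0001
gripper_force: 0.0
```

```bash
python3 st.py
python3 - <<'E'
from jar import *
ps=np.linspace(-.08,1.52,17); 
c=np.c_[-.126*np.cos(ps),.126*np.sin(ps)]; t=c+[.060,.058]-np.array([.0133,.003])
for i in range(17):
    d=(t[i]-t[i-1])/3 if i else np.zeros(2)
    print(round(ps[i],2),"tcp x',z",t[i],"row x3",np.round([d[0]*np.cos(a),d[0]*np.sin(a),d[1]],4))
E
```

```text
12.6 q [ 0.0761  0.6025  2.4047  2.712   0.7231 -1.4729] [0.4077 0.2179 0.0459] [-0.0787  0.0003] [ 0.7216 -0.5917 -0.0241]
z axis chest [0.7485 0.0319] -0.6623602164730253 y axis chest [ 0.0272 -0.9995] -0.01746922216606553
-0.08 tcp x',z [-0.0789  0.0449] row x3 [0. 0. 0.]
0.02 tcp x',z [-0.0793  0.0575] row x3 [-0.0001 -0.0001  0.0042]
0.12 tcp x',z [-0.0784  0.0701] row x3 [0.0003 0.0001 0.0042]
0.22 tcp x',z [-0.0763  0.0825] row x3 [0.0007 0.0003 0.0041]
0.32 tcp x',z [-0.0729  0.0946] row x3 [0.001  0.0004 0.004 ]
0.42 tcp x',z [-0.0683  0.1064] row x3 [0.0014 0.0006 0.0039]
0.52 tcp x',z [-0.0626  0.1176] row x3 [0.0017 0.0008 0.0037]
0.62 tcp x',z [-0.0558  0.1282] row x3 [0.0021 0.0009 0.0035]
0.72 tcp x',z [-0.048   0.1381] row x3 [0.0024 0.001  0.0033]
0.82 tcp x',z [-0.0393  0.1471] row x3 [0.0027 0.0012 0.003 ]
0.92 tcp x',z [-0.0296  0.1552] row x3 [0.0029 0.0013 0.0027]
1.02 tcp x',z [-0.0192  0.1624] row x3 [0.0032 0.0014 0.0024]
1.12 tcp x',z [-0.0082  0.1684] row x3 [0.0034 0.0015 0.002 ]
1.22 tcp x',z [0.0034 0.1733] row x3 [0.0035 0.0015 0.0016]
1.32 tcp x',z [0.0154 0.1771] row x3 [0.0037 0.0016 0.0012]
1.42 tcp x',z [0.0278 0.1796] row x3 [0.0038 0.0016 0.0008]
1.52 tcp x',z [0.0403 0.1808] row x3 [0.0038 0.0017 0.0004]
```

Call:
{"name": "carry_out", "arguments": {
  "steps": [
    {"travel":[0,0,0.003],"angular":[0,0,0],"hand":0},
    {"travel":[0,0,0.003],"angular":[0,0,0],"hand":0},
    {"travel":[0,0,0.003],"angular":[0,0,0],"hand":0},
    {"travel":[0,0,0.004],"angular":[0,0,0],"hand":0},
    {"travel":[0.0003,0.0001,0.0042],"angular":[0,0,0],"hand":0},
    {"travel":[0.0003,0.0001,0.0042],"angular":[0,0,0],"hand":0},
    {"travel":[0.0003,0.0001,0.0042],"angular":[0,0,0],"hand":0},
    {"travel":[0.0007,0.0003,0.0041],"angular":[0,0,0],"hand":0},
    {"travel":[0.0007,0.0003,0.0041],"angular":[0,0,0],"hand":0},
    {"travel":[0.0007,0.0003,0.0041],"angular":[0,0,0],"hand":0}
  ]
}}

```text
t: 13.43
ee_pos: [0.4096, 0.2187, 0.0835]
tcp_rot: [-0.097, 0.891, 0.194, 0.398]
wrist_force: [-0.4, 1.0, -0.9]
gripper_width: 0.0001
gripper_force: 0.3
```

```bash
python3 st.py
python3 - <<'E'
from h import *
a,_,_=cam("scene"); b,_,_=cam("top")
a=cv2.resize(a[130:300,220:400],None,fx=2.2,fy=2.2,interpolation=3); b=cv2.resize(b[130:300,220:400],None,fx=2.2,fy=2.2,interpolation=3)
cv2.imwrite("pics/c3.png",cv2.hconcat([a,b]))
E
```

```text
13.4333 q [ 0.0791  0.4475  2.3549  2.5812  0.5394 -1.3073] [0.4096 0.2187 0.0835] [-0.0767  0.0003] [-0.4001  0.9661 -0.9327]
z axis chest [0.7467 0.0321] -0.6643791975836028 y axis chest [ 0.0266 -0.9995] -0.018403219773841684
```

View pics/c3.png

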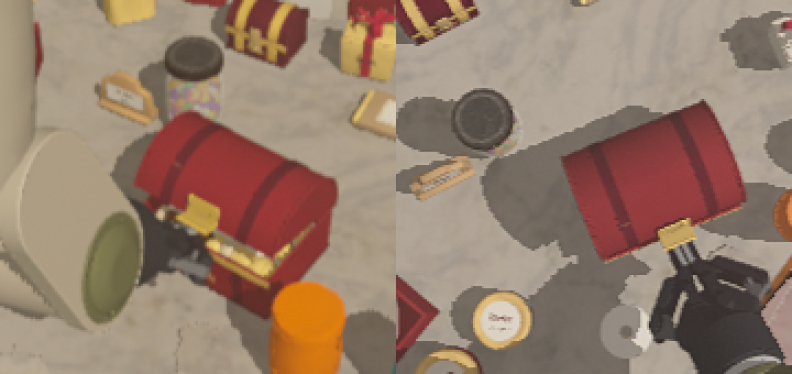

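The lid is opening: the tab (scene crop (203,213)) rests on the fingertips and the pralines show below it. I'll carry on along the arc.

Call:
{"name": "carry_out", "arguments": {
  "steps": [
    {"travel":[0.001,0.0004,0.004],"angular":[0,0,0],"hand":0},
    {"travel":[0.001,0.0004,0.004],"angular":[0,0,0],"hand":0},
    {"travel":[0.001,0.0004,0.004],"angular":[0,0,0],"hand":0},
    {"travel":[0.0014,0.0006,0.0039],"angular":[0,0,0],"hand":0},
    {"travel":[0.0014,0.0006,0.0039],"angular":[0,0,0],"hand":0},
    {"travel":[0.0014,0.0006,0.0039],"angular":[0,0,0],"hand":0},
    {"travel":[0.0017,0.0008,0.0037],"angular":[0,0,0],"hand":0},
    {"travel":[0.0017,0.0008,0.0037],"angular":[0,0,0],"hand":0},
    {"travel":[0.0017,0.0008,0.0037],"angular":[0,0,0],"hand":0}
  ]
}}

```text
t: 14.28
ee_pos: [0.4218, 0.224, 0.1179]
tcp_rot: [-0.097, 0.892, 0.194, 0.398]
wrist_force: [-1.0, -0.2, -0.6]
gripper_width: 0.0001
gripper_force: 0.2
```

```bash
python3 st.py
```

```text
14.2833 q [ 0.0958  0.3324  2.2707  2.3538  0.3773 -1.0379] [0.4218 0.224  0.1179] [-0.0633  0.0003] [-1.0017 -0.2028 -0.571 ]
z axis chest [0.7463 0.0319] -0.6648575897584669 y axis chest [ 0.0263 -0.9995] -0.018430656346534846
```

Call:
{"name": "carry_out", "arguments": {
  "steps": [
    {"travel":[0.0021,0.0009,0.0039],"angular":[-0.0133,0.0305,0],"hand":0},
    {"travel":[0.0021,0.0009,0.0039],"angular":[-0.0133,0.0305,0],"hand":0},
    {"travel":[0.0021,0.0009,0.0039],"angular":[-0.0133,0.0305,0],"hand":0},
    {"travel":[0.0024,0.001,0.0037],"angular":[-0.0133,0.0305,0],"hand":0},
    {"travel":[0.0024,0.001,0.0037],"angular":[-0.0133,0.0305,0],"hand":0},
    {"travel":[0.0024,0.001,0.0037],"angular":[-0.0133,0.0305,0],"hand":0},
    {"travel":[0.0027,0.0012,0.0034],"angular":[-0.0133,0.0305,0],"hand":0},
    {"travel":[0.0027,0.0012,0.0034],"angular":[-0.0133,0.0305,0],"hand":0},
    {"travel":[0.0027,0.0012,0.0034],"angular":[-0.0133,0.0305,0],"hand":0}
  ]
}}

```text
t: 15.03
ee_pos: [0.434, 0.2354, 0.1393]
tcp_rot: [-0.089, 0.927, 0.203, 0.303]
wrist_force: [-0.3, 0.1, -0.1]
gripper_width: 0.0003
gripper_force: 0.2
```

```bash
python3 st.py
```

```text
15.0333 q [0.1467 0.2489 2.056  0.7604 0.3069 0.6151] [0.434  0.2354 0.1393] [-0.0476  0.0059] [-0.3296  0.0547 -0.1435]
z axis chest [0.596  0.0549] -0.8010898296103803 y axis chest [ 0.0358 -0.9985] -0.041740609560155656
```

Call:
{"name": "carry_out", "arguments": {
  "steps": [
    {"travel":[0.0028,0,0.003],"angular":[0,0,0],"hand":0},
    {"travel":[0.0028,0,0.003],"angular":[0,0,0],"hand":0},
    {"travel":[0.0028,0,0.003],"angular":[0,0,0],"hand":0},
    {"travel":[0.0028,0,0.003],"angular":[0,0,0],"hand":0},
    {"travel":[0.0028,0,0.003],"angular":[0,0,0],"hand":0},
    {"travel":[0.0028,0.0012,0.0022],"angular":[0,0,0],"hand":0},
    {"travel":[0.0028,0.0012,0.0022],"angular":[0,0,0],"hand":0},
    {"travel":[0.0028,0.0012,0.0022],"angular":[0,0,0],"hand":0},
    {"travel":[0.0028,0.0012,0.0022],"angular":[0,0,0],"hand":0},
    {"travel":[0.0028,0.0012,0.0022],"angular":[0,0,0],"hand":0}
  ]
}}

```text
t: 15.87
ee_pos: [0.4626, 0.2418, 0.1656]
tcp_rot: [-0.09, 0.927, 0.204, 0.303]
wrist_force: [0.4, 0.6, -0.8]
gripper_width: -0.0003
gripper_force: 0.1
```

```bash
python3 st.py
```

```text
15.8667 q [0.1519 0.238  1.9495 0.5641 0.3969 0.8278] [0.4626 0.2418 0.1656] [-0.0189  0.0004] [ 0.4477  0.63   -0.8108]
z axis chest [0.5975 0.0559] -0.7998941181974124 y axis chest [ 0.0368 -0.9984] -0.04234929155617341
```

Call:
{"name": "carry_out", "arguments": {
  "steps": [
    {"travel":[0.0032,0.0014,0.0017],"angular":[0,0,0],"hand":0},
    {"travel":[0.0032,0.0014,0.0017],"angular":[0,0,0],"hand":0},
    {"travel":[0.0032,0.0014,0.0016],"angular":[0,0,0],"hand":0},
    {"travel":[0.0032,0.0014,0.0016],"angular":[0,0,0],"hand":0},
    {"travel":[0.0032,0.0014,0.0016],"angular":[0,0,0],"hand":0},
    {"travel":[0.0032,0.0014,0.0015],"angular":[0,0,0],"hand":0},
    {"travel":[0.0032,0.0014,0.0014],"angular":[0,0,0],"hand":0},
    {"travel":[0.0032,0.0014,0.0014],"angular":[0,0,0],"hand":0}
  ]
}}

```text
t: 16.53
ee_pos: [0.4882, 0.253, 0.178]
tcp_rot: [-0.09, 0.927, 0.204, 0.303]
wrist_force: [-0.0, -0.3, -1.1]
gripper_width: -0.0002
gripper_force: 0.1
```

```bash
python3 st.py
python3 - <<'E'
from h import *
a,_,_=cam("scene"); b,_,_=cam("top")
a=cv2.resize(a[100:270,220:400],None,fx=2.2,fy=2.2,interpolation=3); b=cv2.resize(b[100:270,220:400],None,fx=2.2,fy=2.2,interpolation=3)
cv2.imwrite("pics/c4.png",cv2.hconcat([a,b]))
E
```

```text
16.5333 q [0.1708 0.2596 1.8631 0.4723 0.4454 0.9398] [0.4882 0.253  0.178 ] [0.0091 0.0004] [-0.0343 -0.3108 -1.1296]
z axis chest [0.5976 0.0559] -0.7998617793520063 y axis chest [ 0.0367 -0.9984] -0.04235750536468737
```

View pics/c4.png

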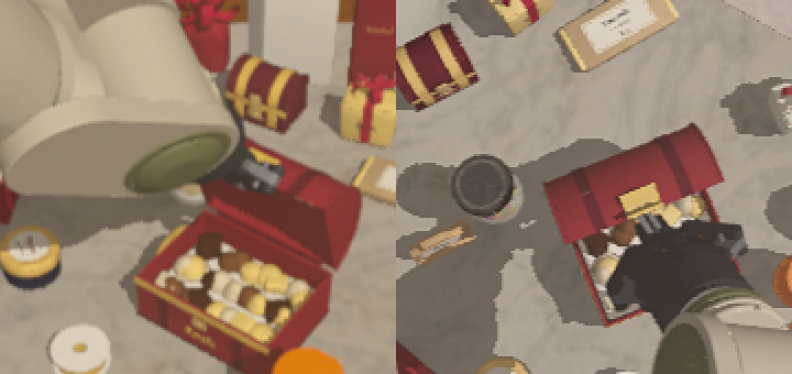

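The lid is near upright, with the tab (top crop (640,200)) on the fingertips and the jar (483,187) clear of the lid's end. One more push over the balance point.

Call:
{"name": "carry_out", "arguments": {
  "steps": [
    {"travel":[0.0033,0.0014,0.001],"angular":[0,0,0],"hand":0},
    {"travel":[0.0033,0.0014,0.001],"angular":[0,0,0],"hand":0},
    {"travel":[0.0033,0.0014,0.0008],"angular":[0,0,0],"hand":0},
    {"travel":[0.0033,0.0014,0.0008],"angular":[0,0,0],"hand":0},
    {"travel":[0.0033,0.0014,0.0006],"angular":[0,0,0],"hand":0},
    {"travel":[0.0033,0.0014,0.0005],"angular":[0,0,0],"hand":0},
    {"travel":[0.0033,0.0014,0.0004],"angular":[0,0,0],"hand":0},
    {"travel":[0.0033,0.0014,0.0002],"angular":[0,0,0],"hand":0},
    {"travel":[0.0025,0.001,0],"angular":[0,0,0],"hand":0},
    {"travel":[0.0025,0.001,0],"angular":[0,0,0],"hand":0}
  ]
}}

```text
t: 17.47
ee_pos: [0.5196, 0.2662, 0.1832]
tcp_rot: [-0.09, 0.927, 0.204, 0.303]
wrist_force: [0.3, -0.3, -0.4]
gripper_width: 0.0001
gripper_force: 0.0
```

Call:
{"name": "carry_out", "arguments": {
  "steps": [
    {"travel":[-0.005,-0.0022,0],"angular":[0,0,0],"hand":0},
    {"travel":[-0.01,-0.0044,0],"angular":[0,0,0],"hand":0},
    {"travel":[-0.012,-0.005,0.005],"angular":[0,0,0],"hand":0},
    {"travel":[-0.012,-0.005,0.01],"angular":[0,0,0],"hand":0},
    {"travel":[-0.012,-0.005,0.01],"angular":[0,0,0],"hand":0},
    {"travel":[-0.012,-0.005,0.015],"angular":[0,0,0],"hand":0},
    {"travel":[-0.01,-0.005,0.015],"angular":[0,0,0],"hand":0},
    {"travel":[-0.01,-0.005,0.015],"angular":[0,0,0],"hand":0},
    {"travel":[-0.01,-0.005,0.015],"angular":[0,0,0],"hand":0},
    {"travel":[-0.01,-0.005,0.015],"angular":[0,0,0],"hand":0},
    {"travel":[0,0,0],"angular":[0,0,0],"hand":0},
    {"travel":[0,0,0],"angular":[0,0,0],"hand":0}
  ]
}}

```text
t: 18.47
ee_pos: [0.416, 0.2194, 0.2836]
tcp_rot: [-0.089, 0.926, 0.204, 0.304]
wrist_force: [-0.4, 0.2, -0.2]
gripper_width: 0.0001
gripper_force: 0.0
```

Call:
{"name": "carry_out", "arguments": {
  "steps": [
    {"travel":[0,0,0],"angular":[0,0,0],"hand":0},
    {"travel":[0,0,0],"angular":[0,0,0],"hand":0},
    {"travel":[0,0,0],"angular":[0,0,0],"hand":0},
    {"travel":[0,0,0],"angular":[0,0,0],"hand":0},
    {"travel":[0,0,0],"angular":[0,0,0],"hand":0},
    {"travel":[0,0,0],"angular":[0,0,0],"hand":0},
    {"travel":[0,0,0],"angular":[0,0,0],"hand":0},
    {"travel":[0,0,0],"angular":[0,0,0],"hand":0},
    {"travel":[0,0,0],"angular":[0,0,0],"hand":0},
    {"travel":[0,0,0],"angular":[0,0,0],"hand":0},
    {"travel":[0,0,0],"angular":[0,0,0],"hand":0},
    {"travel":[0,0,0],"angular":[0,0,0],"hand":0}
  ]
}}

```text
t: 19.47
ee_pos: [0.4163, 0.2195, 0.2832]
tcp_rot: [-0.09, 0.926, 0.204, 0.303]
wrist_force: [-0.4, -0.9, -0.6]
gripper_width: 0.0001
gripper_force: 0.0
```

Call:
{"name": "carry_out", "arguments": {
  "steps": [
    {"travel":[0,0,0],"angular":[0,0,0],"hand":0},
    {"travel":[0,0,0],"angular":[0,0,0],"hand":0},
    {"travel":[0,0,0],"angular":[0,0,0],"hand":0},
    {"travel":[0,0,0],"angular":[0,0,0],"hand":0},
    {"travel":[0,0,0],"angular":[0,0,0],"hand":0},
    {"travel":[0,0,0],"angular":[0,0,0],"hand":0},
    {"travel":[0,0,0],"angular":[0,0,0],"hand":0},
    {"travel":[0,0,0],"angular":[0,0,0],"hand":0},
    {"travel":[0,0,0],"angular":[0,0,0],"hand":0},
    {"travel":[0,0,0],"angular":[0,0,0],"hand":0},
    {"travel":[0,0,0],"angular":[0,0,0],"hand":0},
    {"travel":[0,0,0],"angular":[0,0,0],"hand":0}
  ]
}}

```text
t: 20.47
ee_pos: [0.4163, 0.2195, 0.2832]
tcp_rot: [-0.09, 0.927, 0.204, 0.303]
wrist_force: [0.3, -0.6, 0.0]
gripper_width: -0.0002
gripper_force: 0.0
```

```bash
python3 st.py
python3 - <<'E'
from jar import *
jar()
a,_,_=cam("scene"); b,_,_=cam("top")
a=cv2.resize(a[100:270,220:400],None,fx=2.2,fy=2.2,interpolation=3); b=cv2.resize(b[100:270,220:400],None,fx=2.2,fy=2.2,interpolation=3)
cv2.imwrite("pics/c5.png",cv2.hconcat([a,b]))
E
```

```text
20.4667 q [ 0.1019 -0.0321  1.8452  0.3494  0.755   1.0546] [0.4163 0.2195 0.2832] [-0.0702 -0.0017] [ 0.2729 -0.601   0.0415]
z axis chest [0.5976 0.0559] -0.7998480881291867 y axis chest [ 0.0368 -0.9984] -0.04230098534699375
top jar? 629 [0.5384 0.4236] r 31.76887321472168 chest [0.1231 0.1368] z 0.10397010358078063
top card 126 ((484.83697509765625, 482.264892578125), (9.401525497436523, 62.38350296020508), 28.593530654907227) [0.0974 0.212 ] corners ch [[0.08999850053713086, 0.2426404184239173], [0.09553699678209635, 0.1805032681614492], [0.10490139230552474, 0.18133794743145], [0.09936289606055926, 0.24347509769391806]]
scene jar? 504 [0.5646 0.2986] r 64.28166198730469 chest [0.0974 0.0118] z 0.10793696256847651
scene card 153 ((483.1947021484375, 479.90655517578125), (12.200929641723633, 65.21185302734375), 30.749788284301758) [0.095  0.2105] corners ch [[0.08483709431660327, 0.24205671383972654], [0.09306652011903326, 0.17736621797238408], [0.10516994820325833, 0.17890591148019563], [0.09694049507030836, 0.2435964192311864]]
tcp ch [-0.0702 -0.0016] [ 1.0203  0.3254 -0.0834]
```

View pics/c5.png

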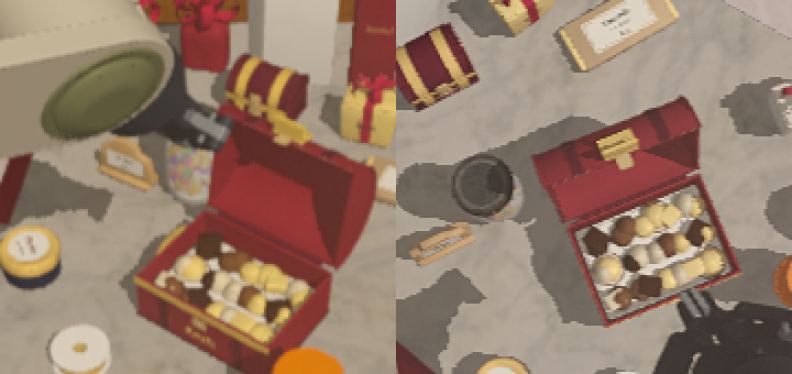

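The lid stands open past vertical (tab at (617,145) in the top crop), and the jar (483,187) stands beside the card (443,243). I'll let it settle a moment, check, and hand in.

Call:
{"name": "carry_out", "arguments": {
  "steps": [
    {"travel":[0,0,0],"angular":[0,0,0],"hand":0},
    {"travel":[0,0,0],"angular":[0,0,0],"hand":0},
    {"travel":[0,0,0],"angular":[0,0,0],"hand":0},
    {"travel":[0,0,0],"angular":[0,0,0],"hand":0},
    {"travel":[0,0,0],"angular":[0,0,0],"hand":0},
    {"travel":[0,0,0],"angular":[0,0,0],"hand":0},
    {"travel":[0,0,0],"angular":[0,0,0],"hand":0},
    {"travel":[0,0,0],"angular":[0,0,0],"hand":0},
    {"travel":[0,0,0],"angular":[0,0,0],"hand":0},
    {"travel":[0,0,0],"angular":[0,0,0],"hand":0},
    {"travel":[0,0,0],"angular":[0,0,0],"hand":0},
    {"travel":[0,0,0],"angular":[0,0,0],"hand":0}
  ]
}}

```text
t: 21.67
ee_pos: [0.4163, 0.2195, 0.2832]
tcp_rot: [-0.09, 0.927, 0.204, 0.303]
wrist_force: [0.1, 0.2, 0.1]
gripper_width: 0.0004
gripper_force: 0.0
```

Run:
```python
from jar import *
p,d,m=cam("top"); W=cloud(d,m); q=ch(W[...,:2]); z=W[...,2]
h=cv2.cvtColor(p,cv2.COLOR_BGR2HSV)
M=(z>.17)&(z<.22)&(q[...,0]>.03)&(q[...,0]<.12)&(abs(q[...,1])<.03)&(h[...,0]>15)&(h[...,0]<35)&(h[...,1]>90)
t=np.r_[q[M].mean(0),z[M].mean()]; print("tab",M.sum(),t,"angle~",np.pi-np.arctan2(t[2]-.058,t[0]-.060))
b=cv2.resize(p[100:270,220:400],None,fx=2.2,fy=2.2,interpolation=3)
c=cv2.imread("pics/c5.png")[:,396:]; print("diff",np.abs(b.astype(int)-c).mean())
```

```text
tab 200 [ 0.0881 -0.002   0.1788] angle~ 1.7990259159272122
diff 0.45890950503249966
```

The lid is at rest on its stop.

```bash
python3 -c "
from plant import arm
print(arm.finish_job())"
```

```text
the job is handed in; nothing more can be done
None
```

I handed the job in at about 22 s: the jar stands roughly 8 mm from the price card and clear of the chest's end, and the lid rests open on its stop; the verdict was not shown to me.

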